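# Run a fingertip along a row of cover plugs to bed them flush

### The arm

A 6-joint arm with a two-finger parallel gripper is mounted at the origin on the work surface. World frame = base frame: x ahead of the robot, y to its left, z up, the work surface at z = 0. Lengths are in m, angles in rad, forces in N, time in s.
With the tool pointing down it reaches from about 0.35 to 0.85 m from the base axis. Payload 8.1 kg.
Tool frame: the origin (TCP) lies on the centre line of the jaws, within the pads' length; the fingertips stand robot.tips_ahead ahead of it and the grasp point (between the pads) lies 6 mm ahead of it (robot.tips_ahead is the distance from the TCP to the fingertips, in m); z points along the fingers, y is the line along which they close (so a half turn about z gives the same grasp; the last joint's range is limited). The gripper opens to 93 mm and grips with 3 to 60 N. Pads are 15 mm wide; open, the fingers measure 128 mm over their backs; the gripper's body (75 mm by 188 mm) begins 65 mm behind the grasp point.
Start: joints at [-1.27, 0.13, 1.488, -0, 1.523, -0.085], TCP at [0.226, -0.556, 0.221] pointing down, gripper open.
Joint ranges: [-2.96, 2.96], [-0.89, 2.26], [0.02, 2.5], [-1.34, 4.48], [0, 2.73], [-2.66, 2.66]. Speed limits (rad/s): [2.39, 2.39, 2.79, 3.14, 3.14, 3.14].

### API

Orientations are given as a rotation vector (axis times angle).
In Python, from plant import robot gives the robot as it stands.
- The arm moves only by the tool apply_moves, never from a script. Its arguments are lists of equal length, an entry for each row: "delta_pos": the shift along the tool's x, y, z in cm, a list of three; "twist": the turn about the tool's z in rad. A call has 1 to 8 rows; each row shifts and turns the commanded pose from where the row before left it, along the tool's axes as they then stand; what a row does not reach is not made up. A row lasts 1/8 s, in which the tool goes at most 62.5 mm and 10.7 degrees, less where a joint would pass 70% of its speed; a pose out of reach is approached as far as the arm can. A call with a gripper value outside its range is refused whole. "gripper" is the finger opening in cm, from 0 to 9.3, set as the call begins (left out, the last holds). The fingers move at their own pace and stop on an object; "squeeze" is the grip in N (left out, the last holds). Time passes only in rows, so rows that do not move let the fingers close. It gives the time, the measured TCP pose, the force, the opening and the grip force at its end, in the units of the state.
- robot.read_state(): the state, without advancing time (a new reading comes with each control period).
- robot.read_camera(name): name is "scene" or "side" or "wrist"; returns a dict with "frame" (480x640x3 uint8, red, green, blue), "vertical_fov" (degrees; the focal length in pixels is half the picture's height over the tangent of half this angle, whatever the lens; pixels are square), "cx", "cy" (the principal point, pixels), "R" (3x3) and "t" (3): a world point X has camera coordinates R X + t. Camera axes: x right, y down, z forward; pixel columns grow to the right and rows downward; lengths in m; the calibration is good to about 2 mm. The wrist camera is an equidistant fisheye: a pixel r from the principal point sees the ray r / f radians off the axis. A picture is of the moment at which its call begins. There is no depth.
- robot.close_job(): hands the job in; it is judged then, once.
The state is a dict: "t": time; "q": joint angles; "dq": joint speeds; "joint_torque": joint torques, N m; "tool_pos": TCP position; "orientation": TCP orientation; "force": force on the tool from outside, world axes, zero at the start; "wrist_torque": the same for the moment, N m; "opening": finger opening in m; "gripper_force": force on a finger pad.
Only numpy, scipy, OpenCV 4.12 (cv2) and the standard library are available. Lean on these libraries where they do the work, as an engineer would, in place of code of your own. Each camera call takes 0.05 s, during which the arm holds its last target. There are 200 camera calls.

### The job

Starting from the end of the row where the brass weight stands, run the closed fingertips along the arc of five red-brown wooden plugs in the pale panel and press each one down flush in turn with a light touch, staying low over the panel (never more than about 4 cm above it) from the first plug to the last. Then lift clear; do not draw any plug out, and leave the brass weight, the offcut, the tools and everything else on the bench where they are.

Things in the scene. Friction and masses are not known exactly. Their poses are not given: they have to be found in the camera images.
- panel: Pale ash panel lying flat, fixed between brass bench dogs: 120 (x) x 360 (y) x 24 mm thick. Origin at the centre of its underside, on the bench; its upper face is 24 mm above that, z up, y along its length. Five red-brown wooden plugs stand in its upper face in a shallow arc that runs along y and bows to +x.
- brass_weight: Loose turned brass weight, 36 mm across and 32 mm tall, standing on the panel's midline 142 mm from its centre, just beyond one end of the plug row (which end varies): the row starts there. Origin at the centre of its underside.
- offcut: Loose dark wood offcut 36 x 34 x 26 mm tall, on the panel beyond the other end of the row, 142 mm from its centre. Origin at the centre of its underside.
- pencil: Loose green pencil 144 mm long, 8 mm thick, on the bench beyond the panel, lying along y. Origin under the middle of its green part.
- square: Loose try square lying on the bench beyond the panel, 16 mm thick, wooden stock 100 mm along y, steel blade 90 mm along +x. Origin under the middle of the stock.
- glue: Yellow glue bottle with a red cap standing at the left, 60 mm across, 150 mm tall. Origin at the centre of its underside.
- chisel: Loose chisel, blue handle, 240 mm long, lying at the right. Origin under its middle.
- plug1 (a joint): How far plug 1 of 5 (counted from the panel's -y end) is pressed in, m: 0 = crown 6 mm above the panel's face, 0.006 = home, crown level with the face (firm stop); starts at 0 to 0.0015, negative if drawn out. It moves only straight up and down, rubs with about 3 N and stays where it is left.
- plug1_crown (a point): Centre of the top of plug 1's crown; it sinks with the plug. The plug is a red-brown wooden disc 23 mm across whose crown tapers (about 30 degrees) to a 4 mm flat, in a 25 mm hole; plugs are 38 mm apart along the panel's y.
- plug2 (a joint): How far plug 2 of 5 (counted from the panel's -y end) is pressed in, m: 0 = crown 6 mm above the panel's face, 0.006 = home, crown level with the face (firm stop); starts at 0 to 0.0015, negative if drawn out. It moves only straight up and down, rubs with about 3 N and stays where it is left.
- plug2_crown (a point): Centre of the top of plug 2's crown; it sinks with the plug. The plug is a red-brown wooden disc 23 mm across whose crown tapers (about 30 degrees) to a 4 mm flat, in a 25 mm hole; plugs are 38 mm apart along the panel's y.
- plug3 (a joint): How far plug 3 of 5 (counted from the panel's -y end) is pressed in, m: 0 = crown 6 mm above the panel's face, 0.006 = home, crown level with the face (firm stop); starts at 0 to 0.0015, negative if drawn out. It moves only straight up and down, rubs with about 3 N and stays where it is left.
- plug3_crown (a point): Centre of the top of plug 3's crown; it sinks with the plug. The plug is a red-brown wooden disc 23 mm across whose crown tapers (about 30 degrees) to a 4 mm flat, in a 25 mm hole; plugs are 38 mm apart along the panel's y.
- plug4 (a joint): How far plug 4 of 5 (counted from the panel's -y end) is pressed in, m: 0 = crown 6 mm above the panel's face, 0.006 = home, crown level with the face (firm stop); starts at 0 to 0.0015, negative if drawn out. It moves only straight up and down, rubs with about 3 N and stays where it is left.
- plug4_crown (a point): Centre of the top of plug 4's crown; it sinks with the plug. The plug is a red-brown wooden disc 23 mm across whose crown tapers (about 30 degrees) to a 4 mm flat, in a 25 mm hole; plugs are 38 mm apart along the panel's y.
- plug5 (a joint): How far plug 5 of 5 (counted from the panel's -y end) is pressed in, m: 0 = crown 6 mm above the panel's face, 0.006 = home, crown level with the face (firm stop); starts at 0 to 0.0015, negative if drawn out. It moves only straight up and down, rubs with about 3 N and stays where it is left.
- plug5_crown (a point): Centre of the top of plug 5's crown; it sinks with the plug. The plug is a red-brown wooden disc 23 mm across whose crown tapers (about 30 degrees) to a 4 mm flat, in a 25 mm hole; plugs are 38 mm apart along the panel's y.

How it is judged:
By the outcome, as a careful person would: the job done as asked, in the order asked, and still so for the second after the job is handed in, with the robot touching nothing.
It also fails if it takes over 48 s, if anything falls off the work surface, if the arm or the gripper's body presses on something with over 40 N, if the wrist force passes 120 N, or if a joint passes its speed limit or range.

## Working session

There is one attempt and no reset: what is moved stays moved. The work goes in short steps, Python scripts to look and compute and a tool call to move; the robot and the scene stay as the last step left them, time stands still between calls to the robot, and variables do not carry over. Pictures are saved under pics/ and viewed, at most 10 in all, crops included, and the job is handed in when it is done.

Besides the shell and the picture viewer there is one more tool, called after "Request:" as name(argument=value, ...) on one line, values as JSON. apply_moves: Moves the arm, as the interface text tells. Its arguments: {"type":"object","properties":{"delta_pos":{"type":"array"},"twist":{"type":"array"},"gripper":{"type":"number"},"squeeze":{"type":"number"}},"required":["delta_pos","twist"]}

```bash
ls; mkdir -p pics
python3 - <<'E'
from plant import robot
import cv2
print(robot.tips_ahead); print(robot.read_state())
for n in ("scene","side"):
    c=robot.read_camera(n); cv2.imwrite(f"pics/{n}0.png",c["frame"][:,:,::-1]); print(n,c["vertical_fov"],c["cx"],c["cy"],c["R"],c["t"])
E
```

```text
pics
0.025
{'t': 0.0, 'q': array([-1.27041641e+00,  1.31157703e-01,  1.48927229e+00, -1.04420254e-05,
        1.52301156e+00, -8.54124404e-02]), 'dq': array([ 4.95156003e-05,  1.94242100e-03, -1.88873235e-03, -2.14210833e-04,
        2.17310624e-04,  1.91646016e-03]), 'joint_torque': array([ 8.64028789e-04, -5.59842467e+01, -4.91760135e+01,  7.67281372e-02,
        3.48886556e-02, -1.61087082e-04]), 'tool_pos': array([ 0.22561691, -0.55534978,  0.21959336]), 'orientation': array([-3.08152280e+00, -6.01898702e-01,  3.27654323e-04]), 'force': array([-0.94341064, -0.3214227 , -0.43183828]), 'wrist_torque': array([ 0.00810292,  0.00030236, -0.060733  ]), 'gripper_force': 0.0, 'opening': 0.09283817225856496}
scene 48.328407844563685 311.43852253540285 238.72945940381132 [[ 0.11098385  0.9938002   0.00661433]
 [ 0.68053211 -0.07114562 -0.72925602]
 [-0.7242642   0.0854369  -0.68420896]] [-0.05792891 -0.358219    1.73928349]
side 56.528873435308284 322.8476803000924 237.1313811084635 [[-0.98173888 -0.18968561  0.01442726]
 [-0.15411201  0.74857406 -0.64489252]
 [ 0.11152696 -0.63533947 -0.76413709]] [0.58662202 0.13213325 1.12965594]
```

View pics/scene0.png

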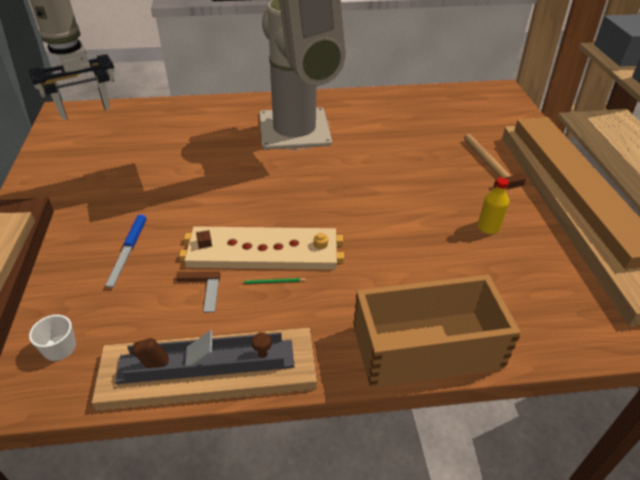

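View pics/side0.png

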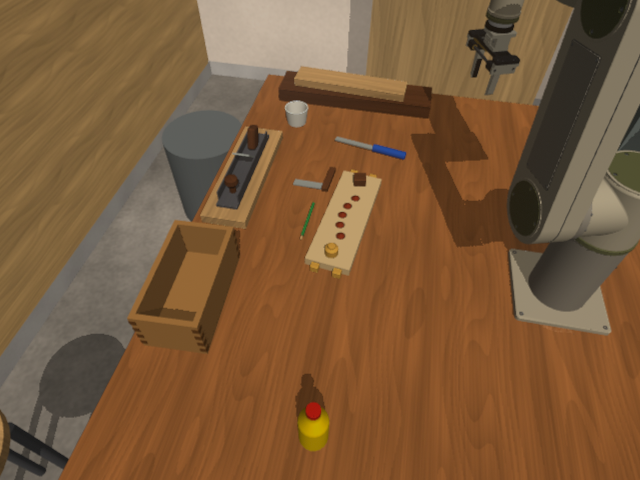

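The scene view shows the panel at about (262,248), with the brass weight at its right (+y) end at (320,240). The offcut is at (204,239) and the plugs run from (232,242) to (294,243). The side view agrees, so the order is plug 5 to plug 1.

```bash
cat > h.py <<'E'
import numpy as np, cv2
from plant import robot
def ray(c,u,v):
    f=240/np.tan(np.radians(c["vertical_fov"])/2); R=np.array(c["R"]);t=np.array(c["t"])
    return -R.T@t, R.T@np.array([(u-c["cx"])/f,(v-c["cy"])/f,1])
def onplane(c,u,v,z):
    o,d=ray(c,u,v); return o+d*(z-o[2])/d[2]
E
python3 - <<'E'
from h import *
np.set_printoptions(precision=4,suppress=True)
for n,(a,b,w,h) in {"scene":(175,215,180,65),"side":(295,160,100,120)}.items():
    c=robot.read_camera(n); im=c["frame"][b:b+h,a:a+w]; 
    hsv=cv2.cvtColor(im,cv2.COLOR_RGB2HSV).astype(int); i=im.astype(int)
    m=((i[:,:,0]>1.9*i[:,:,1])&(i[:,:,0]>60)&(i[:,:,2]>.5*i[:,:,1])).astype(np.uint8)
    k,l,s,ce=cv2.connectedComponentsWithStats(m)
    for j in range(1,k):
        if 12<s[j,4]<150: u,v=ce[j]+[a,b]; print(n,s[j],round(u,2),round(v,2),onplane(c,u,v,.027))
    q=4
    cv2.imwrite(f"pics/{n}z.png",cv2.resize(im,None,fx=q,fy=q,interpolation=cv2.INTER_CUBIC)[:,:,::-1])
E
```

```text
scene [54 25  7  5 22] 232.18 241.86 [ 0.5459 -0.1979  0.027 ]
scene [115  26   8   5  20] 294.15 242.7 [ 0.5646 -0.0475  0.027 ]
scene [68 29  8  5 21] 246.95 245.71 [ 0.5633 -0.1624  0.027 ]
scene [99 29  8  5 24] 278.08 246.12 [ 0.5726 -0.0873  0.027 ]
scene [84 30  7  5 24] 262.33 247.0 [ 0.5716 -0.1254  0.027 ]
```

View pics/scenez.png

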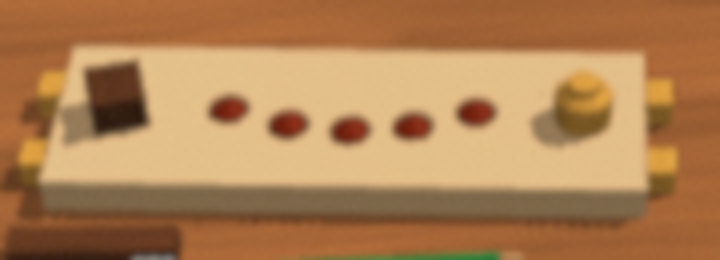

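View pics/sidez.png

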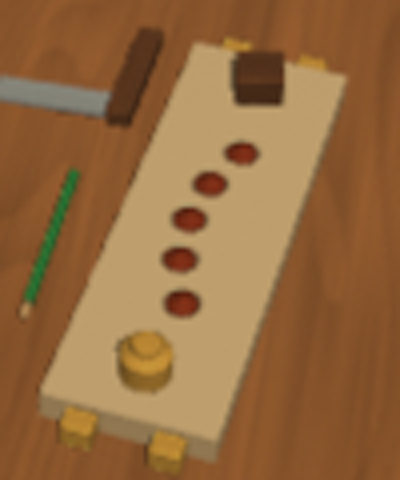

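The crops show all five plugs clearly. The side crop's centres, in full-frame pixels from plug 1 to plug 5, are (355.5,198.3), (347.5,206), (342.3,214.8), (340,224.8) and (340.8,235.8).

Run:
```python
from h import *
np.set_printoptions(precision=4,suppress=True)
S=[(232.18,241.86),(246.95,245.71),(262.33,247),(278.08,246.12),(294.15,242.7)]
D=[(355.5,198.25),(347.5,206),(342.25,214.75),(340,224.75),(340.75,235.75)]
cs=robot.read_camera("scene");cd=robot.read_camera("side")
A=np.array([onplane(cs,u+.0,v,.027)[:2] for u,v in S]);B=np.array([onplane(cd,u,v,.027)[:2] for u,v in D])
M=(A+B)/2; print(A-B)
d=M[4]-M[0]; yaw=np.arctan2(-d[0],d[1]); print("yaw",yaw)
# model: rigid with parabola along local y
from scipy.optimize import least_squares
k=np.arange(-2,3)
def mod(p):
    x,y,w,s=p; L=np.c_[s*(1-k**2/4),.038*k]; c,n=np.cos(w),np.sin(w)
    return np.c_[x+c*L[:,0]-n*L[:,1],y+n*L[:,0]+c*L[:,1]]
r=least_squares(lambda p:(mod(p)-M).ravel(),[.55,-.12,yaw,.015]); P=mod(r.x); print(r.x); print(P); print(P-M)
st=robot.read_state(); R=cv2.Rodrigues(st["orientation"])[0]; print(R,st["t"])
np.save("P.npy",np.c_[P,np.full(5,.024)]); np.save("w.npy",r.x[2])
```

```text
[[ 0.007  -0.0054]
 [ 0.0065 -0.0053]
 [ 0.0057 -0.0051]
 [ 0.0067 -0.0052]
 [ 0.0073 -0.004 ]]
yaw -0.12349228883259218
[ 0.5517 -0.1205 -0.1236  0.0173]
[[ 0.5423 -0.196 ]
 [ 0.5599 -0.1599]
 [ 0.5689 -0.1227]
 [ 0.5693 -0.0844]
 [ 0.561  -0.0451]]
[[-0.0001 -0.0007]
 [-0.0001 -0.0002]
 [ 0.0001  0.0002]
 [ 0.      0.0003]
 [ 0.0001  0.0003]]
[[ 0.9265  0.3763 -0.0002]
 [ 0.3763 -0.9265  0.0006]
 [-0.     -0.0006 -1.    ]] 0.3
```

Request:
apply_moves(delta_pos=[[3.1,-2.2,0],[3.1,-2.2,0],[3.1,-2.2,0],[3.1,-2.2,0],[3.1,-2.2,0],[3.1,-2.2,0],[3.1,-2.2,0],[3.1,-2.2,0]], twist=[0,0,0,0,0,0,0,0], gripper=0)

```text
t: 1.3
tool_pos: [0.3899, -0.2984, 0.2207]
orientation: [3.083, 0.602, 0.0]
force: [-0.6, 0.4, -0.2]
opening: 0.0176
gripper_force: 0.0
```

Request:
apply_moves(delta_pos=[[3.1,-2.1,0],[3.1,-2.1,0],[3.1,-2.1,0],[3.1,-2.1,1],[3.1,-2.1,1],[3.1,-2.1,1],[3.1,-2.1,1],[3.1,-2.1,1]], twist=[0,0,0,0,0,0,0,0])

```text
t: 2.3
tool_pos: [0.5565, -0.0494, 0.1704]
orientation: [3.083, 0.602, 0.0]
force: [0.5, -0.4, -0.5]
opening: 0.0005
gripper_force: 0.0
```

Request:
apply_moves(delta_pos=[[0,0,0],[0,0,0],[0,0,0],[0,0,0],[0,0,0],[0,0,0],[0,0,0]], twist=[-0.177,-0.177,-0.177,-0.177,-0.177,-0.175,0])

```text
t: 3.18
tool_pos: [0.5559, -0.0505, 0.1706]
orientation: [-2.357, -2.077, 0.0]
force: [0.2, -0.3, 0.2]
opening: 0.0002
gripper_force: 0.0
```

```bash
cat > f.py <<'E'
from h import *
np.set_printoptions(precision=4,suppress=True)
def to(c,X):
    f=240/np.tan(np.radians(c["vertical_fov"])/2); Y=np.array(c["R"])@X+np.array(c["t"])
    return np.array([c["cx"]+f*Y[0]/Y[2],c["cy"]+f*Y[1]/Y[2]])
E
python3 - <<'E'
from f import *
st=robot.read_state(); print(st["t"],st["tool_pos"],cv2.Rodrigues(st["orientation"])[0],st["q"],st["opening"])
tip=st["tool_pos"]+cv2.Rodrigues(st["orientation"])[0]@[0,0,.025]
w=robot.read_camera("wrist"); print(w["vertical_fov"],w["cx"],w["cy"],np.array(w["R"]),w["t"])
tiles=[]
for n in("scene","side"):
    c=robot.read_camera(n);u,v=to(c,tip);print(n,u,v); a,b=int(u)-40,int(v)-50
    print(a,b); tiles.append(cv2.resize(c["frame"][b:b+80,a:a+80],(480,480),interpolation=cv2.INTER_CUBIC))
    tiles[-1]=cv2.resize(tiles[-1],(400,400))
cv2.imwrite("pics/tips.png",np.hstack(tiles)[:,:,::-1]); cv2.imwrite("pics/w1.png",w["frame"][:,:,::-1])
E
```

```text
3.175 [ 0.5559 -0.0505  0.1706] [[ 0.1258  0.9921 -0.0001]
 [ 0.9921 -0.1258  0.    ]
 [ 0.     -0.0001 -1.    ]] [-0.1825  0.0463  1.6692  0.      1.4262 -0.0564] 0.00020602243828030993
65.70646984690485 319.27937855938563 241.4051970260392 [[ 0.9922 -0.1246  0.    ]
 [-0.1204 -0.9592  0.2557]
 [-0.0318 -0.2537 -0.9668]] [-0.5586  0.0012  0.3459]
scene 291.69711126880014 202.9222805375692
251 152
side 343.95726582392797 202.92645206997125
303 152
```

View pics/w1.png

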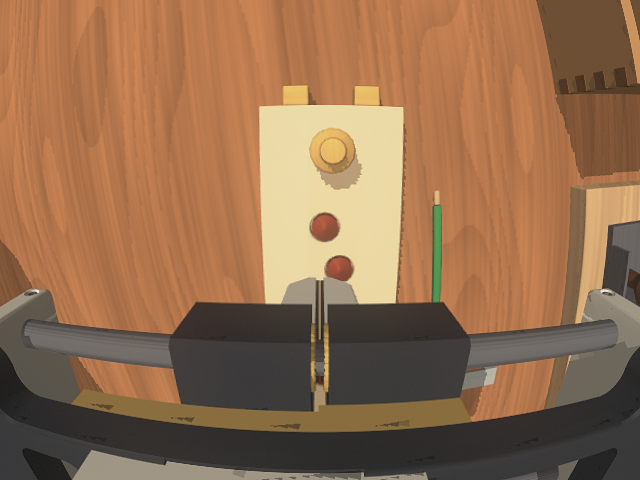

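View pics/tips.png

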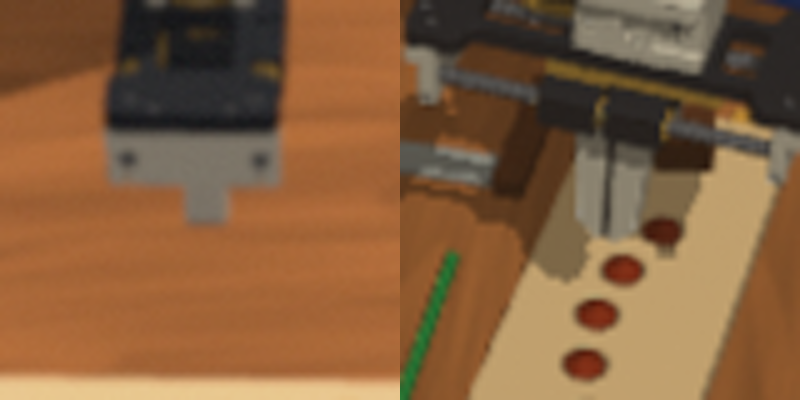

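The wrist view shows the brass weight at (332,150), plug 5 at (324,227), plug 4 at (340,268), the panel's far corners at (260,106) and (404,107), and the closed tips near (320,280). In the scene crop the fingertips end at about (292.4,196.4), and in the side crop at (344.6,199). Both are several pixels above my prediction, so I'll cross-check with the wrist camera.

```bash
cat >> f.py <<'E'
def wray(c,u,v):
    f=240/np.tan(np.radians(c["vertical_fov"])/2); R=np.array(c["R"]);t=np.array(c["t"])
    a=np.array([u-c["cx"],v-c["cy"]]); r=np.hypot(*a); th=r/f
    return -R.T@t, R.T@np.r_[np.sin(th)*a/r,np.cos(th)]
def wplane(c,u,v,z):
    o,d=wray(c,u,v); return o+d*(z-o[2])/d[2]
def wto(c,X):
    f=240/np.tan(np.radians(c["vertical_fov"])/2); Y=np.array(c["R"])@X+np.array(c["t"])
    r=np.hypot(*Y[:2]); return np.array([c["cx"],c["cy"]])+f*np.arctan2(r,Y[2])*Y[:2]/r
def tri(rays):
    A=np.zeros((3,3));b=np.zeros(3)
    for o,d in rays:
        d=d/np.linalg.norm(d);Q=np.eye(3)-np.outer(d,d);A+=Q;b+=Q@o
    return np.linalg.solve(A,b)
E
python3 - <<'E'
from f import *
w=robot.read_camera("wrist");s=robot.read_camera("scene");d=robot.read_camera("side")
for n,u,v,z in[("brass top",332,150,.056),("p5",324,227,.027),("p4",340,268,.027),("cornerL",260,106,.024),("cornerR",404,107,.024)]: print(n,wplane(w,u,v,z))
print("tip px",wto(w,np.array([.5559,-.0505,.1456])))
print("tip tri",tri([ray(s,292.4,196.4),ray(d,344.6,199)]))
print("p5 sc+side",tri([ray(s,294.15,242.7),ray(d,340.75,235.75)]),"all",tri([ray(s,294.15,242.7),ray(d,340.75,235.75),wray(w,324,227)]), "s+w",tri([ray(s,294.15,242.7),wray(w,324,227)]))
print("p4",tri([ray(s,278.08,246.12),ray(d,340,224.75)]), "s+w",tri([ray(s,278.08,246.12),wray(w,340,268)]))
E
```

```text
brass top [0.5745 0.0147 0.056 ]
p5 [ 0.5608 -0.0492  0.027 ]
p4 [ 0.5702 -0.0874  0.027 ]
cornerL [0.5212 0.0592 0.024 ]
cornerR [0.6401 0.0441 0.024 ]
tip px [317.9411 278.2702]
tip tri [ 0.5543 -0.048   0.1628]
p5 sc+side [ 0.5582 -0.0474  0.0215] all [ 0.5593 -0.0485  0.0219] s+w [ 0.5612 -0.0485  0.0243]
p4 [ 0.5665 -0.0872  0.0212] s+w [ 0.5703 -0.0876  0.0251]
```

Request:
apply_moves(delta_pos=[[0.25,0.48,2.5],[0,0,3],[0,0,2.5],[0,0,1.5],[0,0,1.0],[0,0,0],[0,0,0]], twist=[0,0,0,0,0,0,0])

```text
t: 4.35
tool_pos: [0.5617, -0.0488, 0.0667]
orientation: [2.355, 2.077, 0.002]
force: [-0.0, 0.2, 0.2]
opening: 0.0008
gripper_force: 0.0
```

Run:
```python
from f import *
st=robot.read_state(); print(st["t"],st["tool_pos"],st["force"])
tip=st["tool_pos"]-[0,0,.025]
w=robot.read_camera("wrist")
tiles=[cv2.resize(w["frame"][170:310,250:390],(400,400),interpolation=cv2.INTER_CUBIC)]
c=robot.read_camera("side");u,v=to(c,tip);print(u,v); a,b=int(u)-25,int(v)-30;print(a,b)
tiles.append(cv2.resize(c["frame"][b:b+50,a:a+50],(400,400),interpolation=cv2.INTER_CUBIC))
cv2.imwrite("pics/low.png",np.hstack(tiles)[:,:,::-1])
```

```text
4.35 [ 0.5617 -0.0488  0.0667] [-0.0319  0.1765  0.164 ]
339.7070232487798 230.45282224826227
314 200
```

View pics/low.png

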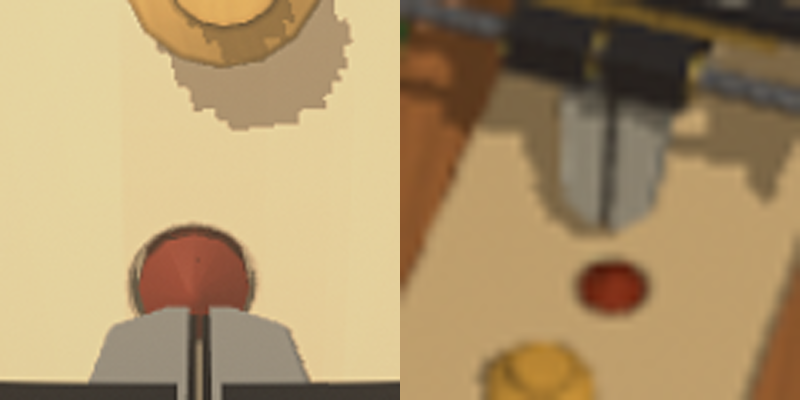

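The tips are now just above plug 5. The wrist crop puts the plug's centre at about (317.6,269) full-frame, and the side crop shows the tip at (339.7,229) with the plug at (340.5,236).

Run:
```python
from f import *
w=robot.read_camera("wrist");d=robot.read_camera("side");s=robot.read_camera("scene")
st=robot.read_state();p=st["tool_pos"];print(p)
print("wrist plug",wplane(w,317.6,269,.026), "tip px",wto(w,p-[0,0,.025]))
print("side plug",onplane(d,340.5,236,.027),"side tip on its z",onplane(d,339.7,229,p[2]-.025))
f=s["frame"]; a,b=265,205
i=f[b:b+60,a:a+60]; cv2.imwrite("pics/sc3.png",cv2.resize(i,(600,600),interpolation=cv2.INTER_CUBIC)[:,:,::-1])
```

```text
[ 0.5614 -0.0487  0.0663]
wrist plug [ 0.5616 -0.0489  0.026 ] tip px [317.1245 277.988 ]
side plug [ 0.5579 -0.0425  0.027 ] side tip on its z [ 0.5627 -0.0542  0.0413]
```

View pics/sc3.png

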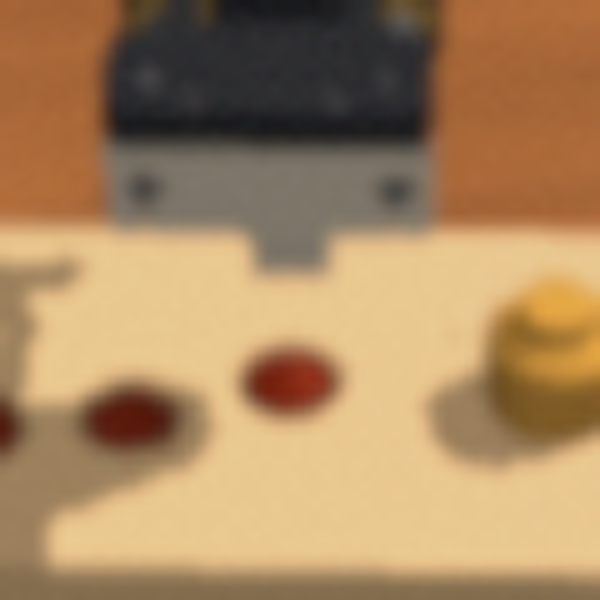

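Request:
apply_moves(delta_pos=[[0,0,0.5],[0,0,0.4],[0,0,0.2],[0,0,0.1],[0,0,0]], twist=[0,0,0,0,0])

```text
t: 5.22
tool_pos: [0.5609, -0.0487, 0.0536]
orientation: [-2.356, -2.078, 0.0]
force: [0.6, -0.2, 0.6]
opening: 0.0007
gripper_force: 0.0
```

Request:
apply_moves(delta_pos=[[0,0,0.1],[0,0,0.1],[0,0,0.05],[0,0,0]], twist=[0,0,0,0])

```text
t: 5.72
tool_pos: [0.5609, -0.0487, 0.0511]
orientation: [-2.356, -2.078, 0.0]
force: [-0.6, -0.2, 0.8]
opening: 0.0006
gripper_force: 0.0
```

Request:
apply_moves(delta_pos=[[0,0,0.1],[0,0,0.1],[0,0,0.1],[0,0,0]], twist=[0,0,0,0])

```text
t: 6.22
tool_pos: [0.5609, -0.0486, 0.048]
orientation: [-2.356, -2.078, 0.0]
force: [-0.1, -0.6, -0.1]
opening: 0.0004
gripper_force: 0.0
```

Request:
apply_moves(delta_pos=[[0,0,0.1],[0,0,0.1],[0,0,0]], twist=[0,0,0])

```text
t: 6.6
tool_pos: [0.5609, -0.0486, 0.046]
orientation: [-2.356, -2.078, 0.0]
force: [-0.1, -0.7, 0.6]
opening: 0.0005
gripper_force: 0.0
```

Run:
```python
from f import *
w=robot.read_camera("wrist")
T=[cv2.resize(w["frame"][190:310,260:380],(400,400),interpolation=cv2.INTER_CUBIC)]
c=robot.read_camera("side"); T.append(cv2.resize(c["frame"][205:255,315:365],(400,400),interpolation=cv2.INTER_CUBIC))
cv2.imwrite("pics/low2.png",np.hstack(T)[:,:,::-1])
```

```text
(no output)
```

View pics/low2.png

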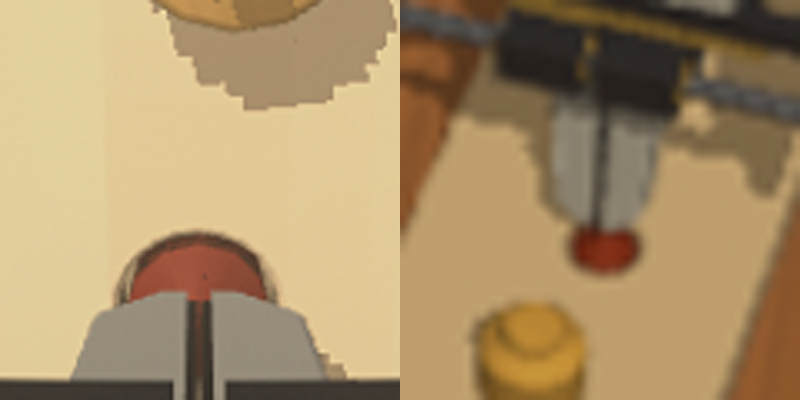

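The tips are still clear of plug 5 and centred on it side to side. Since the real fingertip is higher than the nominal figure, I'll feel for contact.

Request:
apply_moves(delta_pos=[[0,0,0.1],[0,0,0.1],[0,0,0.1],[0,0,0]], twist=[0,0,0,0])

```text
t: 7.2
tool_pos: [0.5609, -0.0486, 0.043]
orientation: [-2.356, -2.078, 0.0]
force: [-0.7, 0.5, 0.9]
opening: 0.0006
gripper_force: 0.0
```

Run:
```python
from f import *
w=robot.read_camera("wrist"); st=robot.read_state(); p=st["tool_pos"]; print(st["t"],p,st["force"])
# plug hole blob centre: fit circle to plug-red upper rim
f=w["frame"].astype(int); i=f[230:290,280:360]; m=(i[:,:,0]>1.6*i[:,:,1])&(i[:,:,0]>70)
ys,xs=np.nonzero(m); pts=[(x+280,ys[xs==x].min()+230) for x in np.unique(xs)]
W=np.array([wplane(w,x,y,.0245)[:2] for x,y in pts])
from scipy.optimize import least_squares
r=least_squares(lambda q:np.hypot(*(W-q).T)-.0115,p[:2],loss="soft_l1",f_scale=.0005); print(r.x,len(W),r.cost)
R=cv2.Rodrigues(st["orientation"])[0]
for ahead in(.008,.025): print(ahead,wto(w,p+R@[.0075,0,ahead]),wto(w,p+R@[.0095,0,ahead]))
```

```text
7.25 [ 0.5609 -0.0486  0.0431] [-0.1576  0.553   0.607 ]
[ 0.5611 -0.0503] 41 1.5176251835835437e-06
0.008 [317.9256 276.2277] [317.9258 272.3935]
0.025 [318.0353 265.2563] [318.036  261.6971]
```

Request:
apply_moves(delta_pos=[[-0.1,0,0.1],[0,0,0.1],[0,0,0.1],[0,0,0.1],[0,0,0]], twist=[0,0,0,0,0])

```text
t: 7.88
tool_pos: [0.5608, -0.0496, 0.039]
orientation: [-2.356, -2.078, 0.0]
force: [0.5, -0.4, -0.1]
opening: 0.0006
gripper_force: 0.0
```

Request:
apply_moves(delta_pos=[[0,0,0.1],[0,0,0.1],[0,0,0]], twist=[0,0,0])

```text
t: 8.25
tool_pos: [0.5607, -0.0496, 0.037]
orientation: [-2.356, -2.078, 0.0]
force: [0.5, -0.9, -0.5]
opening: 0.0004
gripper_force: 0.0
```

Request:
apply_moves(delta_pos=[[0,0,0.1],[0,0,0.1],[0,0,0]], twist=[0,0,0])

```text
t: 8.62
tool_pos: [0.5607, -0.0496, 0.035]
orientation: [-2.356, -2.078, 0.0]
force: [0.0, -0.4, -0.3]
opening: 0.0004
gripper_force: 0.0
```

Request:
apply_moves(delta_pos=[[0,0,0.1],[0,0,0]], twist=[0,0])

```text
t: 8.88
tool_pos: [0.5608, -0.0496, 0.0341]
orientation: [-2.356, -2.078, 0.0]
force: [0.5, 0.1, -0.1]
opening: 0.0006
gripper_force: 0.0
```

Request:
apply_moves(delta_pos=[[0,0,0.1],[0,0,0]], twist=[0,0])

```text
t: 9.12
tool_pos: [0.5608, -0.0496, 0.033]
orientation: [-2.356, -2.078, 0.0]
force: [0.4, 0.6, -0.7]
opening: 0.0005
gripper_force: 0.0
```

Request:
apply_moves(delta_pos=[[0,0,0.1],[0,0,0]], twist=[0,0])

```text
t: 9.38
tool_pos: [0.5608, -0.0496, 0.032]
orientation: [-2.356, -2.078, 0.0]
force: [-0.5, -0.6, 1.1]
opening: 0.0005
gripper_force: 0.0
```

Request:
apply_moves(delta_pos=[[0,0,0.1],[0,0,0]], twist=[0,0])

```text
t: 9.62
tool_pos: [0.561, -0.0497, 0.0313]
orientation: [2.356, 2.078, 0.0]
force: [-0.5, 0.2, 1.9]
opening: 0.0001
gripper_force: 0.7
```

Request:
apply_moves(delta_pos=[[0,0,0.1],[0,0,0.1],[0,0,0]], twist=[0,0,0])

```text
t: 10.0
tool_pos: [0.5609, -0.0497, 0.0291]
orientation: [2.356, 2.078, 0.0]
force: [0.1, -0.1, 1.6]
opening: 0.0004
gripper_force: 1.0
```

Request:
apply_moves(delta_pos=[[0,0,0.1],[0,0,0]], twist=[0,0])

```text
t: 10.25
tool_pos: [0.5609, -0.0497, 0.0281]
orientation: [2.356, 2.078, 0.0]
force: [-0.8, 0.2, 3.2]
opening: 0.0005
gripper_force: 1.0
```

Plug 5 is moving with a steady drag of about 3 N. I'll continue to the stop.

Request:
apply_moves(delta_pos=[[0,0,0.1],[0,0,0]], twist=[0,0])

```text
t: 10.5
tool_pos: [0.5609, -0.0497, 0.0271]
orientation: [2.356, 2.078, 0.0]
force: [-0.2, -0.1, 1.3]
opening: 0.0001
gripper_force: 1.0
```

Request:
apply_moves(delta_pos=[[0,0,0.05],[0,0,0]], twist=[0,0])

```text
t: 10.75
tool_pos: [0.5609, -0.0497, 0.0266]
orientation: [2.356, 2.078, 0.0]
force: [-0.1, 0.7, 2.5]
opening: 0.0004
gripper_force: 1.2
```

Request:
apply_moves(delta_pos=[[0,0,0.05],[0,0,0]], twist=[0,0])

```text
t: 11.0
tool_pos: [0.5609, -0.0497, 0.0262]
orientation: [2.356, 2.078, 0.0]
force: [-0.1, 0.1, 2.3]
opening: 0.0003
gripper_force: 1.4
```

Request:
apply_moves(delta_pos=[[0,0,0.05],[0,0,0]], twist=[0,0])

```text
t: 11.25
tool_pos: [0.561, -0.0497, 0.026]
orientation: [2.356, 2.078, 0.0]
force: [-0.6, -0.6, 6.0]
opening: 0.0006
gripper_force: 2.9
```

Request:
apply_moves(delta_pos=[[0,0,0.05],[0,0,0]], twist=[0,0])

```text
t: 11.5
tool_pos: [0.5611, -0.0497, 0.0259]
orientation: [2.356, 2.078, 0.0]
force: [-3.1, 1.1, 8.3]
opening: 0.0003
gripper_force: 4.5
```

Plug 5 hit a firm stop at TCP z 0.0259 after about 5.5 mm of travel, so it's flush. Next is plug 4, staying low.

Request:
apply_moves(delta_pos=[[0,0,-1.2],[-1.9,0.65,0],[-1.9,0.65,0],[0,0,0],[0,0,0.4],[0,0,0.3],[0,0,0.1],[0,0,0]], twist=[0,0,0,0,0,0,0,0])

```text
t: 12.5
tool_pos: [0.5689, -0.0887, 0.029]
orientation: [-2.355, -2.079, 0.0]
force: [-0.9, -0.8, 0.1]
opening: 0.0006
gripper_force: 0.0
```

```bash
cat > chk.py <<'E'
from f import *
from scipy.optimize import least_squares
w=robot.read_camera("wrist"); st=robot.read_state(); p=st["tool_pos"]; print(st["t"],p,st["force"])
i=w["frame"].astype(int)[240:290,280:360]; m=((i[:,:,0]>1.6*i[:,:,1])&(i[:,:,0]>60)).astype(np.uint8)
k,l,s,ce=cv2.connectedComponentsWithStats(m); print(s[1:].tolist()); m=l==1+s[1:,4].argmax()
ys,xs=np.nonzero(m); W=np.array([wplane(w,x+280,ys[xs==x].min()+240,.0245)[:2] for x in np.unique(xs)])
r=least_squares(lambda q:np.hypot(*(W-q).T)-.0115,p[:2],loss="soft_l1",f_scale=.0005); print("plug",r.x,len(W),r.cost)
R=cv2.Rodrigues(st["orientation"])[0]; print("err tool cm",100*(R.T[:2,:2]@(r.x-p[:2])))
E
python3 chk.py
```

```text
12.55 [ 0.5689 -0.0886  0.029 ] [0.4981 0.0089 0.2826]
[[23, 30, 33, 11, 168]]
plug [ 0.5696 -0.0888] 33 9.751612666562262e-07
err tool cm [-0.0123  0.067 ]
```

Request:
apply_moves(delta_pos=[[0,0.05,0.1],[0,0,0.05],[0,0,0]], twist=[0,0,0])

```text
t: 12.92
tool_pos: [0.5694, -0.0888, 0.0276]
orientation: [-2.355, -2.078, -0.0]
force: [-1.6, 1.3, 1.4]
opening: 0.0001
gripper_force: 0.9
```

Request:
apply_moves(delta_pos=[[0,0,0.1],[0,0,0]], twist=[0,0])

```text
t: 13.18
tool_pos: [0.5696, -0.089, 0.0266]
orientation: [2.356, 2.078, 0.0]
force: [-1.8, 1.0, 1.6]
opening: 0.0005
gripper_force: 0.9
```

Request:
apply_moves(delta_pos=[[0,0,0.05],[0,0,0]], twist=[0,0])

```text
t: 13.42
tool_pos: [0.5696, -0.089, 0.0262]
orientation: [2.356, 2.078, 0.0]
force: [-1.7, 2.2, 2.2]
opening: 0.0005
gripper_force: 1.3
```

Request:
apply_moves(delta_pos=[[0,0,0.05],[0,0,0]], twist=[0,0])

```text
t: 13.68
tool_pos: [0.5697, -0.089, 0.026]
orientation: [2.356, 2.078, 0.0]
force: [-2.5, 1.8, 6.0]
opening: 0.0007
gripper_force: 2.9
```

Request:
apply_moves(delta_pos=[[0,0,0.05],[0,0,0]], twist=[0,0])

```text
t: 13.92
tool_pos: [0.5697, -0.089, 0.0259]
orientation: [2.356, 2.078, 0.0]
force: [-4.6, 3.4, 9.4]
opening: 0.0004
gripper_force: 4.5
```

Request:
apply_moves(delta_pos=[[0,0,0.05],[0,0,0]], twist=[0,0])

```text
t: 14.18
tool_pos: [0.5698, -0.089, 0.0258]
orientation: [2.356, 2.078, 0.0]
force: [-5.8, 3.0, 11.5]
opening: 0.0005
gripper_force: 6.1
```

Plug 4's stop is at the same height. I'll move over to plug 3, staying low and shifting 5 mm sideways so that one finger's solid face presses, and check the first two plugs from there.

Request:
apply_moves(delta_pos=[[0,0,-1.3],[-1.9,0.25,-0.5],[-1.9,0.25,0],[0,0,0],[0,0,0]], twist=[0,0,0,0,0])

```text
t: 14.8
tool_pos: [0.5692, -0.1277, 0.0421]
orientation: [-2.356, -2.076, 0.001]
force: [-0.8, -0.4, -0.4]
opening: 0.0008
gripper_force: 0.0
```

```bash
python3 chk.py
python3 - <<'E'
from f import *
w=robot.read_camera("wrist"); s=robot.read_camera("side")
a=cv2.resize(w["frame"][165:305,260:400],(560,560),interpolation=cv2.INTER_CUBIC)
b=cv2.resize(s["frame"][185:255,325:355],(240,560),interpolation=cv2.INTER_CUBIC)
cv2.imwrite("pics/chk.png",np.hstack([a,b])[:,:,::-1])
E
```

```text
14.85 [ 0.5693 -0.1273  0.0421] [ 0.0064 -0.3336  0.3222]
[[17, 22, 42, 19, 487]]
plug [ 0.5688 -0.1278] 42 2.1912482392283004e-06
err tool cm [-0.0557 -0.047 ]
```

View pics/chk.png

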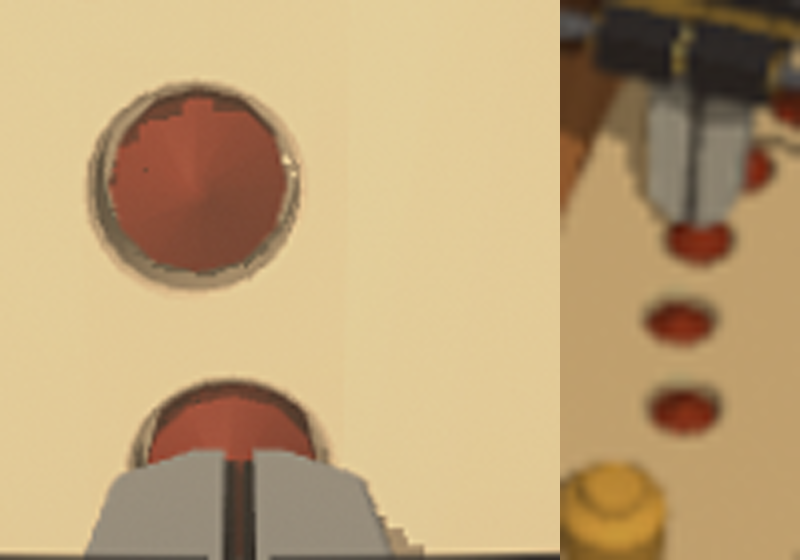

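The last view shows plug 4 at crop (198,185) sunk with the hole's wall visible all round. Plug 5 looks the same in the side view, so both are home. Plug 3 is centred under the tips, and I'll press it now.

Request:
apply_moves(delta_pos=[[-0.05,-0.05,0.6],[0,0,0.5],[0,0,0.2],[0,0,0.1],[0,0,0.1],[0,0,0.05],[0,0,0]], twist=[0,0,0,0,0,0,0])

```text
t: 15.82
tool_pos: [0.5692, -0.1277, 0.0271]
orientation: [-2.356, -2.078, -0.0]
force: [-2.0, 1.3, 2.2]
opening: 0.0004
gripper_force: 0.9
```

Request:
apply_moves(delta_pos=[[0,0,0.05],[0,0,0.05],[0,0,0]], twist=[0,0,0])

```text
t: 16.2
tool_pos: [0.5692, -0.1278, 0.0262]
orientation: [2.356, 2.078, 0.0]
force: [-1.3, 1.1, 3.2]
opening: 0.0003
gripper_force: 1.5
```

Request:
apply_moves(delta_pos=[[0,0,0.05],[0,0,0.05],[0,0,0]], twist=[0,0,0])

```text
t: 16.58
tool_pos: [0.5693, -0.1278, 0.0259]
orientation: [2.356, 2.078, 0.0]
force: [-4.0, 3.4, 9.3]
opening: 0.0006
gripper_force: 4.6
```

Request:
apply_moves(delta_pos=[[0,0,0.05],[0,0,0]], twist=[0,0])

```text
t: 16.82
tool_pos: [0.5694, -0.1278, 0.0258]
orientation: [2.356, 2.078, 0.0]
force: [-5.9, 3.2, 11.8]
opening: 0.0007
gripper_force: 6.2
```

Request:
apply_moves(delta_pos=[[0,0,-1.5],[-1.9,-0.22,0],[-1.9,-0.22,0],[0,0,0],[0,0,0]], twist=[0,0,0,0,0])

```text
t: 17.45
tool_pos: [0.5596, -0.1652, 0.0391]
orientation: [-2.356, -2.076, 0.0]
force: [0.1, 0.1, -0.4]
opening: 0.0001
gripper_force: 0.0
```

```bash
python3 chk.py
```

```text
17.5 [ 0.5597 -0.1649  0.0392] [-0.2198  0.0226  0.0913]
[[18, 22, 42, 19, 463], [41, 22, 1, 1, 1]]
plug [ 0.5596 -0.1649] 42 2.9918518583564918e-06
err tool cm [ 0.0035 -0.0111]
```

Request:
apply_moves(delta_pos=[[0,0,0.5],[0,0,0.4],[0,0,0.1],[0,0,0.1],[0,0,0.1],[0,0,0.05],[0,0,0.05],[0,0,0]], twist=[0,0,0,0,0,0,0,0])

```text
t: 18.5
tool_pos: [0.5601, -0.1649, 0.0267]
orientation: [2.356, 2.078, 0.0]
force: [-0.5, 1.4, 1.9]
opening: 0.0006
gripper_force: 1.1
```

Request:
apply_moves(delta_pos=[[0,0,0.05],[0,0,0.05],[0,0,0]], twist=[0,0,0])

```text
t: 18.88
tool_pos: [0.5602, -0.165, 0.026]
orientation: [2.356, 2.078, 0.0]
force: [-1.6, 2.1, 6.4]
opening: 0.0005
gripper_force: 2.9
```

Request:
apply_moves(delta_pos=[[0,0,0.05],[0,0,0.05],[0,0,0]], twist=[0,0,0])

```text
t: 19.25
tool_pos: [0.5603, -0.165, 0.0258]
orientation: [2.356, 2.078, 0.0]
force: [-3.3, 3.7, 11.2]
opening: 0.0005
gripper_force: 6.0
```

Request:
apply_moves(delta_pos=[[0,0,-1.5],[-1.9,-0.65,0],[-1.9,-0.65,0],[0,0,0],[0,0,0]], twist=[0,0,0,0,0])

```text
t: 19.88
tool_pos: [0.5419, -0.2014, 0.0392]
orientation: [-2.357, -2.076, 0.0]
force: [0.5, 1.3, 0.1]
opening: 0.0005
gripper_force: 0.0
```

```bash
python3 chk.py
```

```text
19.925 [ 0.5421 -0.201   0.0393] [-0.1978 -0.6728 -0.0458]
[[18, 22, 42, 19, 477], [44, 22, 2, 1, 2]]
plug [ 0.5421 -0.2008] 42 2.092742181915598e-06
err tool cm [ 0.0199 -0.0014]
```

Request:
apply_moves(delta_pos=[[0,0,0.5],[0,0,0.4],[0,0,0.1],[0,0,0.1],[0,0,0.1],[0,0,0.05],[0,0,0.05],[0,0,0]], twist=[0,0,0,0,0,0,0,0])

```text
t: 20.92
tool_pos: [0.5425, -0.201, 0.0266]
orientation: [2.356, 2.078, 0.0]
force: [-0.1, 1.6, 2.4]
opening: 0.0005
gripper_force: 1.1
```

Request:
apply_moves(delta_pos=[[0,0,0.05],[0,0,0.05],[0,0,0]], twist=[0,0,0])

```text
t: 21.3
tool_pos: [0.5426, -0.2011, 0.026]
orientation: [2.356, 2.078, 0.0]
force: [-2.2, 3.3, 5.2]
opening: 0.0006
gripper_force: 2.9
```

Request:
apply_moves(delta_pos=[[0,0,0.05],[0,0,0.05],[0,0,0]], twist=[0,0,0])

```text
t: 21.68
tool_pos: [0.5427, -0.2011, 0.0258]
orientation: [2.356, 2.078, 0.0]
force: [-3.5, 3.8, 12.3]
opening: 0.0005
gripper_force: 6.1
```

All five have reached the stop. I'll lift clear and compare the plugs numerically.

Request:
apply_moves(delta_pos=[[0,0,-2],[0,0,-4],[0,0,-4],[0,0,-4],[0,0,-4],[0,0,-2],[0,0,0],[0,0,0]], twist=[0,0,0,0,0,0,0,0])

```text
t: 22.68
tool_pos: [0.5416, -0.2007, 0.2226]
orientation: [-2.354, -2.077, 0.002]
force: [-0.0, 0.6, -0.3]
opening: 0.0008
gripper_force: 0.0
```

Run:
```python
from f import *
st=robot.read_state(); print(st["t"],st["tool_pos"],st["force"])
c=robot.read_camera("side"); I=c["frame"].astype(int)
old=cv2.imread("pics/side0.png")[:,:,::-1].astype(int)
for u,v in [(355.5,198.25),(347.5,206),(342.25,214.75),(340,224.75),(340.75,235.75)]:
    for F in(old,I):
        w=F[int(v)-5:int(v)+6,int(u)-7:int(u)+8]; m=(w[:,:,0]>1.7*w[:,:,1]); y,x=np.nonzero(m); print(m.sum(),np.round(w[m].mean(0)), round(y.mean()+int(v)-5,2),end=" | ")
    print()
w=robot.read_camera("wrist"); i=w["frame"].astype(int)[100:330,200:440]
m=((i[:,:,0]>1.8*i[:,:,1])&(i[:,:,2]>.55*i[:,:,1])).astype(np.uint8)
k,l,s,ce=cv2.connectedComponentsWithStats(m)
for j in range(1,k):
    if s[j,4]>60: print(s[j],wplane(w,*(ce[j]+[200,100]),.02))
```

```text
22.675 [ 0.5416 -0.2007  0.2226] [-0.0292  0.6454 -0.2624]
31 [114.  48.  26.] 198.1 | 22 [115.  50.  27.] 198.5 | 
32 [114.  48.  25.] 205.47 | 23 [118.  52.  28.] 206.43 | 
35 [114.  47.  25.] 214.43 | 25 [115.  50.  27.] 215.12 | 
35 [114.  47.  25.] 224.43 | 26 [114.  49.  26.] 225.0 | 
38 [113.  46.  24.] 235.45 | 29 [113.  48.  25.] 236.0 | 
[123   0  14  12  79] [ 0.5636 -0.0901  0.02  ]
[127  30  22  20 195] [ 0.567  -0.1249  0.02  ]
[123  68  21  21 203] [ 0.558  -0.1621  0.02  ]
[110 107  21  19 222] [ 0.5406 -0.1983  0.02  ]
```

All five plugs sank by the same visible amount, and nothing else was touched.

```bash
python3 -c "from plant import robot; print(robot.close_job())"
```

```text
the job is handed in; nothing more can be done
None
```

I pressed all five plugs home in order, from plug 5 at the brass-weight end to plug 1, with about 8–12 N on each and the tips low over the panel throughout, then lifted clear and handed the job in at about 23 s; no verdict came back.

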